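Empty the dustpan into the hallway bin

TASK

Five pebbles of gravel have been swept into the small steel dustpan: pick the dustpan up by its handle, carry it level so that nothing falls off on the way, and tip all five into the little waste bin that stands with its lid open. Then lay the empty dustpan flat on the ledge again about where it was lying and shut the bin's lid, leaving the other things on the ledge where they are.

Things in the scene. Friction and masses are not known exactly. Their poses are not given: they have to be found in the camera images.
- dustpan: small steel dustpan, about 150 g, flat on the ledge. Origin: centre of the tray's underside; x points forward over the open front lip, z up. Tray 130 mm long (x -65 to 65), 120 mm wide; floor 3 mm; back wall at x = -65, 32 mm high; side walls 26 mm high, running down to the floor over the front 45 mm; no front wall. Pebbles start to slide when the tray leans some 25 to 36 degrees
- dustpan_grip (a point): middle of the gripping length of the straight wooden handle behind the dustpan's back wall, at mid-height: 105 mm behind the dustpan's origin, 34 mm above its underside, same axes. The handle runs to x = -177 in the dustpan's frame, is 22 mm wide in y and 18 mm high (z 25 to 43), with open space below; take it by its two upright sides between x = -160 and x = -85
- dustpan_lip (a point): middle of the dustpan's open front edge, 65 mm in front of its origin and 2 mm above its underside; same axes
- pebble1_center (a point): one of five loose grey-brown pebbles of driveway gravel lying on the dustpan's floor at the start, rounded and flattish, 22 to 26 mm across and 13 to 17 mm high, 12 to 15 g; this point is its centre
- pebble2_center (a point): one of five loose grey-brown pebbles of driveway gravel lying on the dustpan's floor at the start, rounded and flattish, 22 to 26 mm across and 13 to 17 mm high, 12 to 15 g; this point is its centre
- pebble3_center (a point): one of five loose grey-brown pebbles of driveway gravel lying on the dustpan's floor at the start, rounded and flattish, 22 to 26 mm across and 13 to 17 mm high, 12 to 15 g; this point is its centre
- pebble4_center (a point): one of five loose grey-brown pebbles of driveway gravel lying on the dustpan's floor at the start, rounded and flattish, 22 to 26 mm across and 13 to 17 mm high, 12 to 15 g; this point is its centre
- pebble5_center (a point): one of five loose grey-brown pebbles of driveway gravel lying on the dustpan's floor at the start, rounded and flattish, 22 to 26 mm across and 13 to 17 mm high, 12 to 15 g; this point is its centre
- bin: small white box-shaped waste bin, fixed firmly to the ledge. Origin: centre of its underside, z up. Outside 160 mm in its x, 200 mm in its y, 115 mm high, walls and floor 4 mm, empty, open on top. Its lid is hinged along the far (+x) top edge
- bin_lid (a joint): hinge of the bin's lid in rad: 0 = shut flat on the rim; it starts wide open, leaning slightly back, at its stop at 1.75. The lid is a grey plastic plate 160 mm from hinge to free edge, 200 mm wide, 5 mm thick, about 150 g, moving freely: pushed from behind towards the robot past upright (below about 1.4) it falls shut by itself
- bin_lid_hinge (a point): middle of the lid's hinge line, on the bin's far top edge, 116 mm above the ledge; the hinge line runs along the bin's y
- bin_lid_edge (a point): middle of the lid's free edge, 160 mm from the hinge line (at the top while the lid stands open, about 275 mm above the ledge); a thumb tab 50 mm wide sticks out 16 mm beyond it
- case: bystander: closed hinged sunglasses case of brown plastic, 160 x 64 x 53 mm; origin at the centre of its underside
- dish: bystander: round stainless steel key dish, 110 mm across, 26 mm high; origin at the centre of its underside
- tin: bystander: round flat lidded polish tin, 73 mm across, 25 mm high; origin at the centre of its underside
- doorstop: bystander: white plastic wedge-shaped door stop, 120 x 42 mm, rising from 3 to 31 mm; origin at the centre of its underside

How it is judged (in metres and radians):
On the way, in this order (a step that is already met when the one before it is completed fails the run):
1. the dustpan is lifted off the ledge, level, with all five pebbles on it (height (world z) of dustpan above 0.03 m and angle between dustpan's own z axis and vertical below 0.4 rad and x of pebble1_center in the frame of dustpan between -0.07 and 0.085 m and y of pebble1_center in the frame of dustpan between -0.064 and 0.064 m and z of pebble1_center in the frame of dustpan between -0.003 and 0.07 m and x of pebble2_center in the frame of dustpan between -0.07 and 0.085 m and y of pebble2_center in the frame of dustpan between -0.064 and 0.064 m and z of pebble2_center in the frame of dustpan between -0.003 and 0.07 m and x of pebble3_center in the frame of dustpan between -0.07 and 0.085 m and y of pebble3_center in the frame of dustpan between -0.064 and 0.064 m and z of pebble3_center in the frame of dustpan between -0.003 and 0.07 m and x of pebble4_center in the frame of dustpan between -0.07 and 0.085 m and y of pebble4_center in the frame of dustpan between -0.064 and 0.064 m and z of pebble4_center in the frame of dustpan between -0.003 and 0.07 m and x of pebble5_center in the frame of dustpan between -0.07 and 0.085 m and y of pebble5_center in the frame of dustpan between -0.064 and 0.064 m and z of pebble5_center in the frame of dustpan between -0.003 and 0.07 m), for 0.1 s.
2. the dustpan's lip is over the open bin, the pan still level with all five pebbles on it (x of dustpan_lip in the frame of bin between -0.08 and 0.08 m and y of dustpan_lip in the frame of bin between -0.1 and 0.1 m and z of dustpan_lip in the frame of bin above 0.05 m and angle between dustpan's own z axis and vertical below 0.4 rad and x of pebble1_center in the frame of dustpan between -0.07 and 0.085 m and y of pebble1_center in the frame of dustpan between -0.064 and 0.064 m and z of pebble1_center in the frame of dustpan between -0.003 and 0.07 m and x of pebble2_center in the frame of dustpan between -0.07 and 0.085 m and y of pebble2_center in the frame of dustpan between -0.064 and 0.064 m and z of pebble2_center in the frame of dustpan between -0.003 and 0.07 m and x of pebble3_center in the frame of dustpan between -0.07 and 0.085 m and y of pebble3_center in the frame of dustpan between -0.064 and 0.064 m and z of pebble3_center in the frame of dustpan between -0.003 and 0.07 m and x of pebble4_center in the frame of dustpan between -0.07 and 0.085 m and y of pebble4_center in the frame of dustpan between -0.064 and 0.064 m and z of pebble4_center in the frame of dustpan between -0.003 and 0.07 m and x of pebble5_center in the frame of dustpan between -0.07 and 0.085 m and y of pebble5_center in the frame of dustpan between -0.064 and 0.064 m and z of pebble5_center in the frame of dustpan between -0.003 and 0.07 m), for 0.1 s.
3. all five pebbles lie in the bin (x of pebble1_center in the frame of bin between -0.08 and 0.08 m and y of pebble1_center in the frame of bin between -0.1 and 0.1 m and z of pebble1_center in the frame of bin between 0 and 0.085 m and x of pebble2_center in the frame of bin between -0.08 and 0.08 m and y of pebble2_center in the frame of bin between -0.1 and 0.1 m and z of pebble2_center in the frame of bin between 0 and 0.085 m and x of pebble3_center in the frame of bin between -0.08 and 0.08 m and y of pebble3_center in the frame of bin between -0.1 and 0.1 m and z of pebble3_center in the frame of bin between 0 and 0.085 m and x of pebble4_center in the frame of bin between -0.08 and 0.08 m and y of pebble4_center in the frame of bin between -0.1 and 0.1 m and z of pebble4_center in the frame of bin between 0 and 0.085 m and x of pebble5_center in the frame of bin between -0.08 and 0.08 m and y of pebble5_center in the frame of bin between -0.1 and 0.1 m and z of pebble5_center in the frame of bin between 0 and 0.085 m), for 0.2 s.
At the end, for the whole second after the job is handed in: all five pebbles lie in the bin, the lid is shut (within 0.06 rad), and the empty dustpan lies flat and still on the ledge (tilt under 0.08 rad, underside within 6 mm of the ledge), its origin within 80 mm of where it lay at the start (all of step 3 and value of joint bin_lid below 0.06 rad and angle between dustpan's own z axis and vertical below 0.08 rad and height (world z) of dustpan below 0.006 m and distance of dustpan from where it was at the start of the episode below 0.08 m and linear speed of dustpan below 0.02 m/s); the robot touches nothing.
It fails at once if a pebble falls anywhere but into the bin (not ((x of pebble1_center in the frame of dustpan between -0.07 and 0.085 m and y of pebble1_center in the frame of dustpan between -0.064 and 0.064 m and z of pebble1_center in the frame of dustpan between -0.003 and 0.07 m) or (x of pebble1_center in the frame of bin between -0.08 and 0.08 m and y of pebble1_center in the frame of bin between -0.1 and 0.1 m)) or not ((x of pebble2_center in the frame of dustpan between -0.07 and 0.085 m and y of pebble2_center in the frame of dustpan between -0.064 and 0.064 m and z of pebble2_center in the frame of dustpan between -0.003 and 0.07 m) or (x of pebble2_center in the frame of bin between -0.08 and 0.08 m and y of pebble2_center in the frame of bin between -0.1 and 0.1 m)) or not ((x of pebble3_center in the frame of dustpan between -0.07 and 0.085 m and y of pebble3_center in the frame of dustpan between -0.064 and 0.064 m and z of pebble3_center in the frame of dustpan between -0.003 and 0.07 m) or (x of pebble3_center in the frame of bin between -0.08 and 0.08 m and y of pebble3_center in the frame of bin between -0.1 and 0.1 m)) or not ((x of pebble4_center in the frame of dustpan between -0.07 and 0.085 m and y of pebble4_center in the frame of dustpan between -0.064 and 0.064 m and z of pebble4_center in the frame of dustpan between -0.003 and 0.07 m) or (x of pebble4_center in the frame of bin between -0.08 and 0.08 m and y of pebble4_center in the frame of bin between -0.1 and 0.1 m)) or not ((x of pebble5_center in the frame of dustpan between -0.07 and 0.085 m and y of pebble5_center in the frame of dustpan between -0.064 and 0.064 m and z of pebble5_center in the frame of dustpan between -0.003 and 0.07 m) or (x of pebble5_center in the frame of bin between -0.08 and 0.08 m and y of pebble5_center in the frame of bin between -0.1 and 0.1 m))).
It fails at once if the dustpan is leaned more than about 25 degrees while its lip is not over the bin and pebbles are still to be emptied (angle between dustpan's own z axis and vertical above 0.44 rad and not (x of dustpan_lip in the frame of bin between -0.08 and 0.08 m and y of dustpan_lip in the frame of bin between -0.1 and 0.1 m and z of dustpan_lip in the frame of bin above 0.05 m) and not ((x of pebble1_center in the frame of bin between -0.08 and 0.08 m and y of pebble1_center in the frame of bin between -0.1 and 0.1 m and z of pebble1_center in the frame of bin between 0 and 0.085 m) and (x of pebble2_center in the frame of bin between -0.08 and 0.08 m and y of pebble2_center in the frame of bin between -0.1 and 0.1 m and z of pebble2_center in the frame of bin between 0 and 0.085 m) and (x of pebble3_center in the frame of bin between -0.08 and 0.08 m and y of pebble3_center in the frame of bin between -0.1 and 0.1 m and z of pebble3_center in the frame of bin between 0 and 0.085 m) and (x of pebble4_center in the frame of bin between -0.08 and 0.08 m and y of pebble4_center in the frame of bin between -0.1 and 0.1 m and z of pebble4_center in the frame of bin between 0 and 0.085 m) and (x of pebble5_center in the frame of bin between -0.08 and 0.08 m and y of pebble5_center in the frame of bin between -0.1 and 0.1 m and z of pebble5_center in the frame of bin between 0 and 0.085 m))).
It fails at once if the sunglasses case, key dish, polish tin or door stop is shifted by more than 30 mm (distance of any of case, dish, tin, doorstop from where it was at the start of the episode above 0.03 m).
It also fails if it takes over 70 s, if anything falls off the work surface, if the arm or the gripper's body presses on something with over 40 N, if the wrist force passes 120 N, or if a joint passes its speed limit or range.

ROBOT

A 6-joint arm with a two-finger parallel gripper is mounted at the origin on the work surface. World frame = base frame: x ahead of the robot, y to its left, z up, the work surface at z = 0. Lengths are in mm, angles in degrees, forces in N, time in s.
With the tool pointing down it reaches from about 250 to 725 mm from the base axis. Payload 9.7 kg.
Tool frame: the origin (TCP) lies at the very end of the fingers, on their centre line; the grasp point (between the pads) lies 19 mm behind it (bot.grip_depth is the distance from the TCP to the grasp point, in mm); z points along the fingers, y is the line along which they close (so a half turn about z gives the same grasp; the last joint's range is limited). The gripper opens to 85 mm and grips with 20 to 120 N. Pads are 22 mm wide; open, the fingers measure 114 mm over their backs; the gripper's body (76 mm by 85 mm) begins 54 mm behind the grasp point. The pads swing forward as they close: fully open they stand 13 mm farther back than shut.
Start: joints at [-63.656, 4.979, 10.078, 95.1, 0, 90], TCP at [244.07, -492.876, 231.284] pointing down, gripper open.
Joint ranges: [-179.16, 179.16], [-48.56, 103.87], [-65.8, 70.77], [-126.05, 130.52], [-82.76, 87.17], [-180, 180]. Speed limits (degrees/s): [127.2, 127.2, 147.25, 180, 180, 180].

INTERFACE

Orientations are given as [roll, pitch, yaw] about the fixed x, y, z axes, in that order (R = Rz(yaw) Ry(pitch) Rx(roll)).
In Python, from bench import observe, cams, order, bot gives the robot as it stands.
- The arm moves only by the shell command python3 -m creep 'ROWS' [FORCE]. ROWS is JSON, one flat list of numbers, 7 for each row, row after row: the shift along the tool's x, y, z normalised to -1 to 1, where 1 is 800 mm, then the turn, a rotation vector about the tool's x, y, z normalised to -1 to 1, where 1 is 60 degrees, then the gripper command: -1 is shut, 1 is fully open, values between are in proportion. In form: [tx, ty, tz, ax, ay, az, grip, tx, ty, tz, ax, ay, az, grip, ...]. A call has 1 to 20 rows; each row is the pose to reach, as a shift and turn from the pose commanded when the call began, along the tool's axes at that moment; what a row does not reach only later rows make up. A row lasts 1/8 s, in which the tool goes at most 62.5 mm and 10.7 degrees, less where a joint would pass 70% of its speed; a pose out of reach is approached as far as the arm can. A call with a number of a shift or a turn outside -1 to 1 is refused whole. A call with a gripper value outside its range is refused whole. The fingers move at their own pace and stop on an object; FORCE is the grip in N (left out, the last holds). Time passes only in rows, so rows that repeat a pose let the fingers close. It gives the time, the measured TCP pose, the force, the opening and the grip force at its end, in the units of the state.
- observe(): the state, without advancing time (a new reading comes with each control period).
- cams.get_image(name): name is "scene" or "top"; returns a dict with "frame" (400x640x3 uint8, red, green, blue), "intrinsics" (3x3 intrinsics, pixels), "k1" (the pictures are not rectified: a ray, as slopes to the right and down, at radius r is drawn at 1 + k1 r^2 times it, then the intrinsics apply), "origin" and "rotation" of the camera in the world. Camera axes: x right, y up, looking along -z (the intrinsics and any distortion apply to the point x, -y, -z); pixel columns grow to the right and rows downward; lengths in mm; the calibration is good to about 2 mm. A picture is of the moment at which its call begins. There is no depth.
- order.job_done(): hands the job in; it is judged then, once.
The state is a dict: "clock": time; "q": joint angles; "joint_vel": joint speeds; "joint_torque": joint torques, N m; "ee_pos": TCP position; "eef_rot": TCP orientation; "force": force on the tool from outside, world axes, zero at the start; "moment": the same for the moment, N m; "gripper_width": opening from 0.0 (shut) to 1.0 (fully open); "grip_force": force on a finger pad.
Only numpy, scipy, OpenCV 4.12 (cv2) and the standard library are available. Lean on these libraries where they do the work, as an engineer would, in place of code of your own. Each camera call takes 0.05 s, during which the arm holds its last target. There are 200 camera calls.

## Working session

There is one attempt and no reset: what is moved stays moved. The work goes in short steps, Python scripts to look and compute and a shell command to move; the robot and the scene stay as the last step left them, time stands still between calls to the robot, and variables do not carry over. Pictures are saved under pics/ and viewed, at most 10 in all, crops included, and the job is handed in when it is done.

```bash
mkdir -p pics; ls
python3 - <<'E'
from bench import observe, cams
import cv2
print(observe())
for n in ("scene","top"):
    d=cams.get_image(n); cv2.imwrite(f"pics/{n}0.png",d["frame"][:,:,::-1])
    print(n,d["intrinsics"],d["k1"],d["origin"],d["rotation"])
E
```

```text
pics
{'clock': 0.0, 'q': array([-6.36550240e+01,  5.00985155e+00,  1.00341975e+01,  9.50983019e+01,
        7.98755910e-04,  8.99992414e+01]), 'joint_vel': array([ 0.04386067,  0.04689932,  0.09394473, -0.03214576,  0.0156175 ,
       -0.03472863]), 'joint_torque': array([-3.05121837e-03, -5.20387888e+01,  4.64806867e+01,  1.61532999e-02,
       -3.28179954e-05, -7.75123699e-07]), 'ee_pos': array([ 243.98068278, -492.67440414,  230.5927408 ]), 'eef_rot': array([-1.79926044e+02, -7.99734438e-04,  2.63457336e+01]), 'force': array([-0.63670393, -0.59686563,  0.85829782]), 'moment': array([ 0.02261197,  0.01553917, -0.04664441]), 'grip_force': 0.0, 'gripper_width': 0.9975861896737345}
scene [[511.8115791    0.         312.16847962]
 [  0.         511.8115791  202.17809475]
 [  0.           0.           1.        ]] 0.026622535726878723 [1132.72490886 -876.96456038 1117.45053979] [45.83780758  0.51176125 31.49076433]
top [[494.54175258   0.         317.71801256]
 [  0.         494.54175258 201.63865694]
 [  0.           0.           1.        ]] -0.07365888672200599 [ 334.08186331    8.76609229 1641.09094102] [  9.85518494   0.81633844 -90.89162373]
```

View pics/scene0.png

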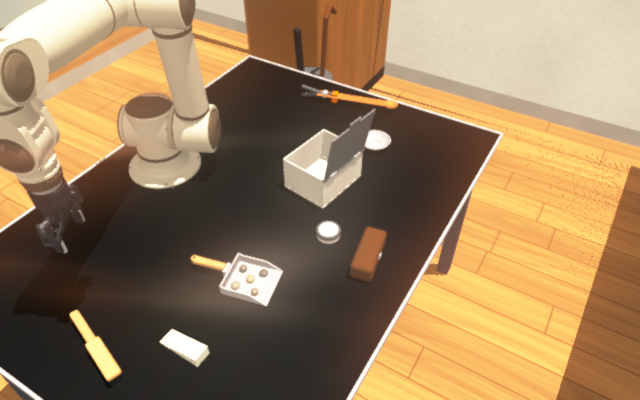

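View pics/top0.png

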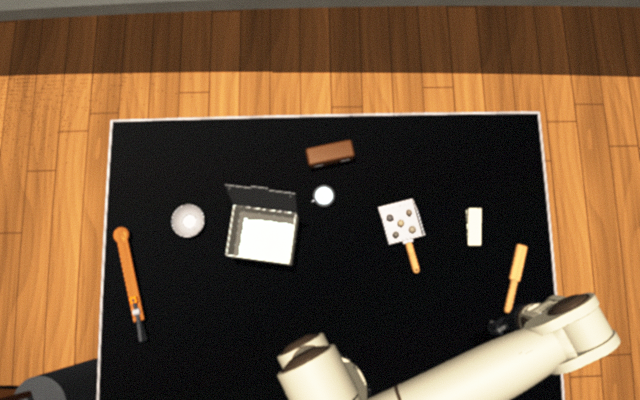

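```bash
cat > h.py <<'E'
import numpy as np, cv2
from scipy.spatial.transform import Rotation as R
from bench import observe, cams
def rays(d,uv):
    K=np.array(d["intrinsics"]);D=np.array([d["k1"],0,0,0,0])
    p=cv2.undistortPoints(np.array(uv,float).reshape(-1,1,2),K,D)[:,0]
    v=np.c_[p[:,0],-p[:,1],-np.ones(len(p))]
    return np.array(d["origin"]),R.from_euler("xyz",d["rotation"],degrees=True).apply(v)
def onplane(d,uv,z):
    o,v=rays(d,uv); return o+v*((z-o[2])/v[:,2])[:,None]
def proj(d,P):
    K=np.array(d["intrinsics"])
    c=R.from_euler("xyz",d["rotation"],degrees=True).inv().apply(np.atleast_2d(P)-d["origin"])*[1,-1,-1]
    return cv2.projectPoints(c,np.zeros(3),np.zeros(3),K,np.array([d["k1"],0,0,0,0]))[0][:,0]
E
python3 - <<'E'
from h import *
d=cams.get_image("top"); f=d["frame"][:,:,::-1].copy()
hsv=cv2.cvtColor(f,cv2.COLOR_BGR2HSV)
m=cv2.inRange(hsv,(5,110,90),(25,255,255)); m2=np.zeros_like(m); m2[236:290,390:430]=m[236:290,390:430]
c=max(cv2.findContours(m2,0,1)[0],key=cv2.contourArea); r=cv2.minAreaRect(c); print("handle",r)
print(onplane(d,cv2.boxPoints(r),38))
a=cv2.resize(f[190:280,370:430],None,fx=6,fy=6,interpolation=cv2.INTER_CUBIC)
b=cv2.resize(f[180:270,220:300],None,fx=5.0,fy=6,interpolation=cv2.INTER_CUBIC)
cv2.imwrite("pics/c1.png",np.hstack([a,b]))
E
```

```text
handle ((412.5459289550781, 257.98626708984375), (31.320919036865234, 8.333088874816895), 73.3007583618164)
[[ 467.85574601 -250.51584648   38.        ]
 [ 475.13521898 -276.81636241   38.        ]
 [ 377.92318776 -301.49280619   38.        ]
 [ 370.80370157 -275.40526108   38.        ]]
```

View pics/c1.png

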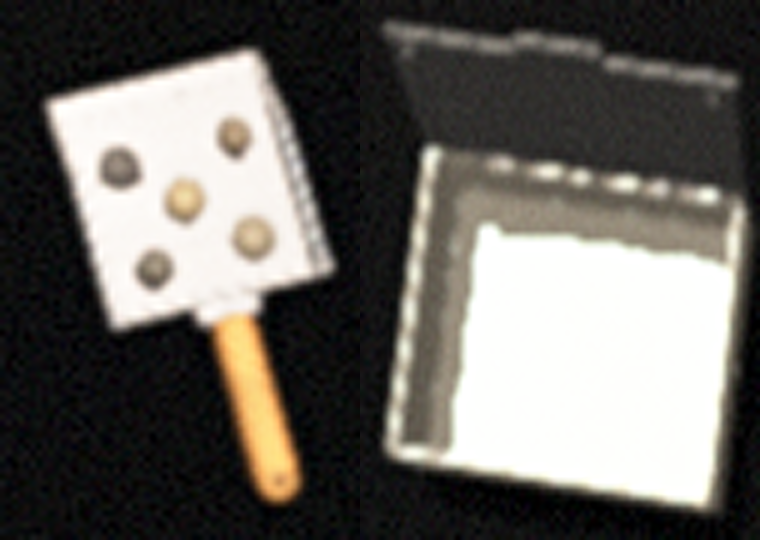

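Run:
```python
from h import *
np.set_printoptions(precision=1,suppress=True)
d=cams.get_image("top")
c=lambda P:[((x+.5)/6+369.5,(y+.5)/6+189.5) for x,y in P]
b=lambda P:[((x-359.5)/5+219.5,(y+.5)/6+179.5) for x,y in P]
fr=onplane(d,c([(48,100),(255,50)]),3); bk=onplane(d,c([(333,270),(112,328)]),30)
print("front",fr,"back",bk)
H=onplane(d,c([(280,500),(235,318),(265,400),(240,410)]),40); print("handle",H)
x=fr.mean(0)-bk.mean(0); print("len",np.linalg.norm(x[:2]),np.degrees(np.arctan2(x[1],x[0])), "w",np.linalg.norm(fr[0]-fr[1]),np.linalg.norm(bk[0]-bk[1]))
x=H[1]-H[0]; print("handle yaw",np.degrees(np.arctan2(x[1],x[0])))
B=onplane(d,b([(430,150),(745,205),(715,505),(388,455)]),115); print("bin",B,B.mean(0))
L=onplane(d,b([(385,28),(737,80),(557,38)]),275);print("lid edge",L)
for i in range(4): print(np.linalg.norm(B[i]-B[i-1]))
e=(B[0]+B[1]-B[2]-B[3])/2; print("bin yaw",np.degrees(np.arctan2(e[1],e[0])))
e=B[0]-B[1]; print(np.degrees(np.arctan2(-e[0],e[1])))
# scene: handle
s=cams.get_image("scene"); f=s["frame"]
hsv=cv2.cvtColor(f,cv2.COLOR_RGB2HSV); m=cv2.inRange(hsv,(5,110,90),(25,255,255)); m2=m*0; m2[245:280,180:235]=m[245:280,180:235]
r=cv2.minAreaRect(max(cv2.findContours(m2,0,1)[0],key=cv2.contourArea)); print(r, onplane(s,[r[0]],38))
p=proj(s,np.r_[B,fr,H[:2],L]); print(p)
for q in p: cv2.circle(f,tuple(int(round(v*1)) for v in q),1,(255,0,0),-1)
cv2.imwrite("pics/c2.png",cv2.resize(f[90:320,180:400],None,fx=2.6,fy=2.6)[:,:,::-1])
```

```text
front [[ 599.7 -172.9    3. ]
 [ 626.  -290.2    3. ]] back [[ 498.6 -322.1   30. ]
 [ 469.3 -200.2   30. ]]
handle [[ 374.6 -285.5   40. ]
 [ 472.6 -265.7   40. ]
 [ 428.1 -279.9   40. ]
 [ 423.  -266.2   40. ]]
len 132.26546140526318 12.95045051840758 w 120.20368582323133 125.38461690961171
handle yaw 11.45238806776462
bin [[594.9 290.9 115. ]
 [562.4  92.9 115. ]
 [407.4 112.7 115. ]
 [435.9 315.2 115. ]] [500.1 202.9 115. ]
lid edge [[626.5 287.9 275. ]
 [597.8  88.1 275. ]
 [619.8 189.9 275. ]]
160.85680068722863
200.708435643154
156.22311727818402
204.45437053234252
bin yaw -7.979304538060066
-9.334572839371319
((206.76219177246094, 262.1561584472656), (35.596641540527344, 10.1704683303833), 15.52410888671875) [[ 421.  -279.4   38. ]]
[[363.1 147.8]
 [322.1 180.1]
 [282.1 159.3]
 [323.5 128.5]
 [284.2 270.5]
 [267.5 305.5]
 [192.  256.4]
 [224.9 266. ]
 [375.7 108.1]
 [332.8 141.2]
 [357.8 124.5]]
```

View pics/c2.png

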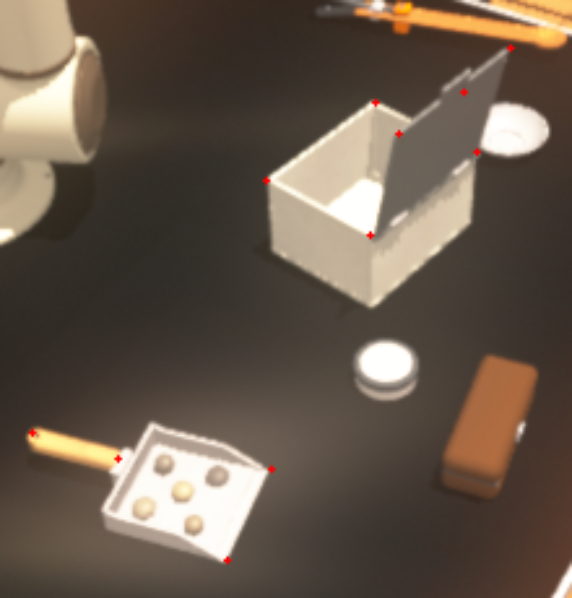

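```bash
cat >> h.py <<'E'
PO,PY=np.array([549.4,-245.8,0]),12.7      # dustpan start
BO,BY=np.array([500.,203,0]),-8.7          # bin
def z(a): return R.from_euler("z",a,degrees=True)
def toolrot(yaw,pitch): return z(yaw)*R.from_euler("y",pitch,degrees=True)*R.from_euler("x",180,degrees=True)
def rel(p,r,p0=None,r0=None):
    s=observe()
    p0=s["ee_pos"] if p0 is None else p0
    r0=R.from_euler("xyz",s["eef_rot"],degrees=True) if r0 is None else r0
    return np.round(np.r_[r0.inv().apply(p-p0)/800,(r0.inv()*r).as_rotvec(degrees=True)/60],4)
GX=-110
def pantcp(o,yaw,tilt=0,lift=0):
    "TCP pose that holds the pan with lip at o (world), pan yaw, lip-down tilt"
    rp=z(yaw)*R.from_euler("y",tilt,degrees=True)
    rt=rp*R.from_euler("y",-30,degrees=True)*R.from_euler("x",180,degrees=True)
    g=o+rp.apply([GX-65,0,32])
    return g+rt.apply([0,0,19]),rt
E
python3 - <<'E'
from h import *
lip=PO+z(PY).apply([65,0,2])
p,r=pantcp(lip,PY); print(p,r.as_euler("xyz",degrees=True))
pre=p-r.apply([0,0,130])
print(pre,rel(pre,r), "then",rel(p,r,pre,r))
E
```

```text
[ 451.35877833 -267.89454354   17.54551733] [180.  -30.   12.7]
[ 387.94903298 -282.18454682  130.12881982] [ 0.2781 -0.156   0.1261 -0.0601  0.4977  0.222 ] then [ 0.     -0.      0.1625  0.      0.      0.    ]
```

```bash
python3 -m creep '[0.07,-0.04,0.03,-0.01,0.12,0.05,1, 0.14,-0.08,0.06,-0.03,0.25,0.11,1, 0.21,-0.12,0.09,-0.045,0.37,0.165,1, 0.25,-0.14,0.11,-0.055,0.45,0.2,1, 0.278,-0.156,0.126,-0.06,0.498,0.222,1, 0.278,-0.156,0.126,-0.06,0.498,0.222,1, 0.278,-0.156,0.126,-0.06,0.498,0.222,1, 0.278,-0.156,0.126,-0.06,0.498,0.222,1]' 100
python3 - <<'E'
from h import *
d=cams.get_image("top"); cv2.imwrite("pics/t1.png",cv2.resize(d["frame"][180:330,340:480,::-1],None,fx=4,fy=4,interpolation=cv2.INTER_CUBIC))
lip=PO+z(PY).apply([65,0,2])
p,r=pantcp(lip,PY);print(rel(p,r),observe()["q"])
E
```

```text
clock: 1.25
ee_pos: [388.1, -283.5, 131.4]
eef_rot: [179.9, -30.0, 12.7]
force: [-0.3, 0.1, 0.0]
gripper_width: 1.004
grip_force: 0.0
[-5.000e-04 -1.700e-03  1.637e-01  1.300e-03 -2.000e-04  1.000e-04] [-51.63066074 -21.39262135 -29.04195504  68.22626793  26.76125754
 119.06230989]
```

View pics/t1.png

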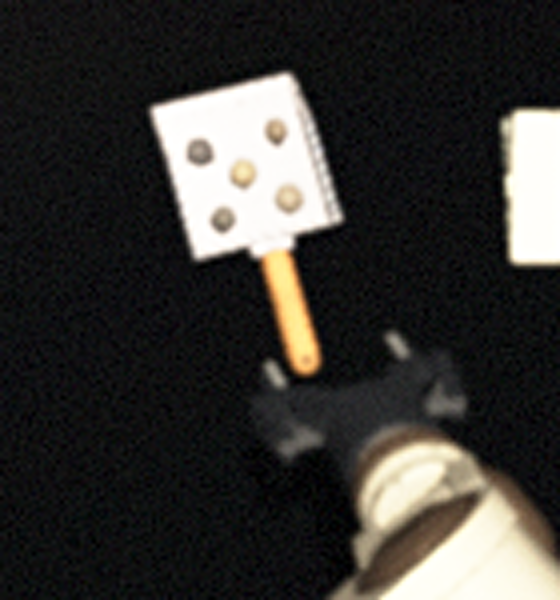

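```bash
python3 -m creep '[0,-0.001,0.04,0,0,0,1, 0,-0.001,0.08,0,0,0,1, 0,-0.002,0.12,0,0,0,1, 0,-0.002,0.15,0,0,0,1, 0,-0.002,0.163,0,0,0,1, 0,-0.002,0.163,0,0,0,1]' 100
python3 - <<'E'
from h import *
d=cams.get_image("top"); s=cams.get_image("scene")
a=cv2.resize(d["frame"][190:310,360:460],None,fx=4,fy=4); b=cv2.resize(s["frame"][190:310,150:290],None,fx=2.85,fy=4)
cv2.imwrite("pics/t2.png",np.hstack([a,b])[:,:,::-1])
E
```

```text
clock: 2.05
ee_pos: [451.2, -266.6, 17.3]
eef_rot: [-180.0, -30.0, 12.7]
force: [0.4, -1.6, -0.4]
gripper_width: 1.003
grip_force: 0.0
```

View pics/t2.png

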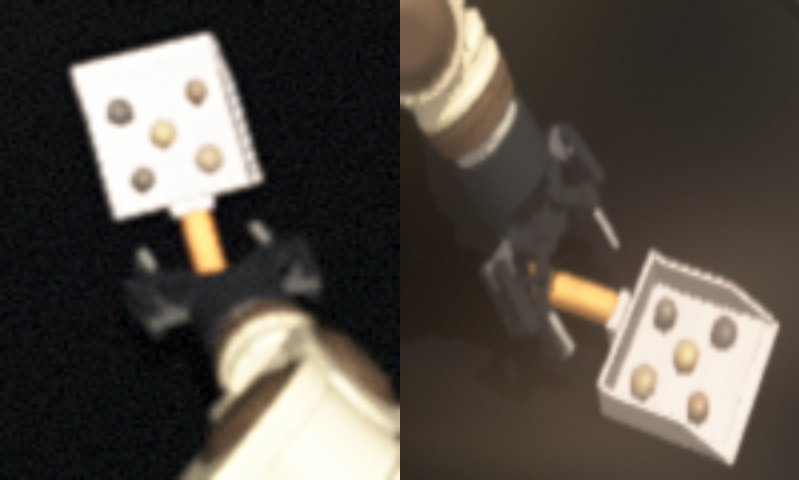

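```bash
python3 -m creep '[0,0,0,0,0,0,0.2, 0,0,0,0,0,0,-0.2, 0,0,0,0,0,0,-0.5, 0,0,0,0,0,0,-1, 0,0,0,0,0,0,-1, 0,0,0,0,0,0,-1, 0,0,0,0,0,0,-1]' 100
python3 - <<'E'
from h import *
# lift 200 mm straight up, level
p=observe()["ee_pos"]+[0,0,200]; print(rel(p,toolrot(PY,-30)))
# pour-ready: lip at bin (0,-35), z=135, pan yaw = BY+90
lip=BO+z(BY).apply([0,-35,135])
for yaw in (BY+90,):
    q,r=pantcp(lip,yaw); print(q,r.as_euler("xyz",degrees=True))
E
```

```text
clock: 3.02
ee_pos: [451.4, -266.8, 18.1]
eef_rot: [179.9, -30.0, 12.7]
force: [-3.8, 0.0, 5.0]
gripper_width: 0.244
grip_force: 97.3
[ 0.1252  0.0003 -0.2164  0.001  -0.0008  0.0004]
[469.67220554   4.80697569 150.54551733] [180.  -30.   81.3]
```

```bash
python3 -m creep '[0.004,0,-0.007,0,0,0,-1, 0.012,0,-0.021,0,0,0,-1, 0.024,0,-0.0415,0,0,0,-1, 0.036,0,-0.0623,0,0,0,-1, 0.05,0,-0.0865,0,0,0,-1, 0.064,0,-0.1107,0,0,0,-1, 0.078,0,-0.135,0,0,0,-1, 0.09,0,-0.1557,0,0,0,-1, 0.1,0,-0.173,0,0,0,-1, 0.106,0,-0.1834,0,0,0,-1, 0.106,0,-0.1834,0,0,0,-1, 0.106,0,-0.1834,0,0,0,-1]'
python3 - <<'E'
from h import *
d=cams.get_image("top"); s=cams.get_image("scene")
a=cv2.resize(d["frame"][170:290,370:470],None,fx=4,fy=4); b=cv2.resize(s["frame"][130:290,150:290],None,fx=2.85,fy=3)
cv2.imwrite("pics/t3.png",np.hstack([a,b])[:,:,::-1])
lip=BO+z(BY).apply([0,-35,135])
st=observe();p0=st["ee_pos"];r0=R.from_euler("xyz",st["eef_rot"],degrees=True);print(p0,st["eef_rot"],st["q"])
q,r=pantcp(lip,BY+90); q[2]=p0[2]
for f in (.05,.12,.2,.3,.4,.5,.6,.7,.8,.88,.95,1): # straight line, yaw only
    rr=toolrot(12.7+f*68.6,-30); print(*rel(p0+f*(q-p0),rr,p0,r0).round(3),sep=",")
E
```

```text
clock: 4.53
ee_pos: [451.0, -266.2, 186.1]
eef_rot: [-180.0, -30.0, 12.7]
force: [0.6, 0.1, -2.3]
gripper_width: 0.238
grip_force: 98.0
[ 451.02986959 -266.18714519  186.13070085] [-179.95825837  -29.97894442   12.68109244] [-43.63897147 -18.3836003  -21.0632049   69.61732223  24.59574184
 127.5574694 ]
0.004,-0.016,0.002,0.028,0.0,-0.05
0.01,-0.039,0.006,0.068,0.0,-0.119
0.017,-0.065,0.01,0.114,0.0,-0.198
0.025,-0.098,0.015,0.171,0.0,-0.297
0.034,-0.13,0.02,0.228,0.0,-0.396
0.042,-0.163,0.024,0.285,0.0,-0.495
0.05,-0.195,0.029,0.342,0.0,-0.594
0.059,-0.228,0.034,0.4,0.0,-0.693
0.067,-0.26,0.039,0.457,0.0,-0.792
0.074,-0.286,0.043,0.502,0.0,-0.872
0.08,-0.309,0.046,0.542,-0.0,-0.941
0.084,-0.325,0.049,0.571,-0.0,-0.99
```

View pics/t3.png

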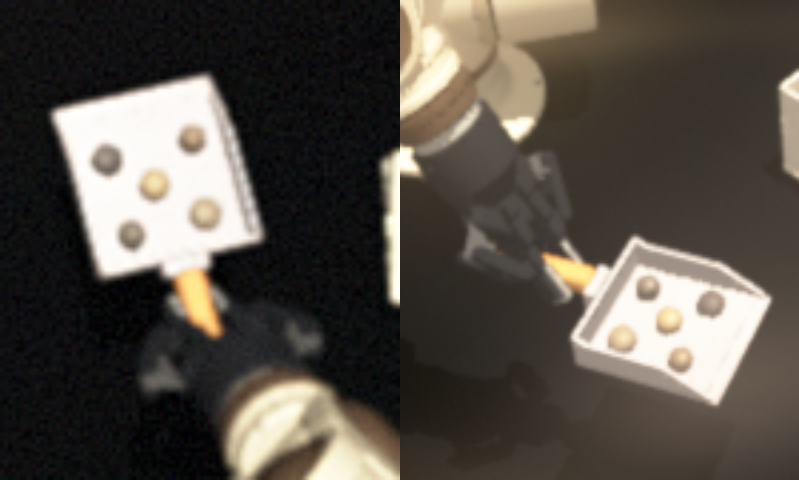

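Run:
```python
from h import *
st=observe();p0=st["ee_pos"];r0=R.from_euler("xyz",st["eef_rot"],degrees=True)
q,r=pantcp(BO+z(BY).apply([0,-195,135]),BY+90); q[2]=p0[2]; print(q)
for f in (.04,.1,.2,.3,.4,.5,.6,.7,.8,.9,.96,1):
    print(*rel(p0+f*(q-p0),toolrot(12.7+f*68.6,-30),p0,r0).round(3),-1,sep=",",end=", ")
```

```text
[ 445.4704743  -153.35204619  186.13070085]
0.001,-0.006,0.0,0.022,0.0,-0.04,-1, 0.002,-0.014,0.001,0.057,0.0,-0.099,-1, 0.004,-0.028,0.002,0.114,0.0,-0.198,-1, 0.006,-0.042,0.004,0.171,0.0,-0.297,-1, 0.008,-0.056,0.005,0.228,0.0,-0.396,-1, 0.01,-0.07,0.006,0.285,0.0,-0.495,-1, 0.013,-0.084,0.007,0.342,0.0,-0.594,-1, 0.015,-0.097,0.008,0.4,0.0,-0.693,-1, 0.017,-0.111,0.01,0.457,0.0,-0.792,-1, 0.019,-0.125,0.011,0.514,-0.0,-0.892,-1, 0.02,-0.134,0.012,0.548,-0.0,-0.951,-1, 0.021,-0.139,0.012,0.571,-0.0,-0.99,-1,
```

```bash
python3 -m creep '[0.001,-0.006,0,0.022,0,-0.039,-1, 0.002,-0.014,0.001,0.057,0,-0.099,-1, 0.004,-0.028,0.002,0.114,0,-0.198,-1, 0.006,-0.042,0.004,0.171,0,-0.297,-1, 0.008,-0.056,0.005,0.228,0,-0.396,-1, 0.01,-0.07,0.006,0.285,0,-0.495,-1, 0.013,-0.084,0.007,0.342,0,-0.594,-1, 0.015,-0.097,0.008,0.4,0,-0.693,-1, 0.017,-0.111,0.01,0.457,0,-0.792,-1, 0.019,-0.125,0.011,0.514,0,-0.892,-1, 0.02,-0.134,0.012,0.548,0,-0.951,-1, 0.021,-0.139,0.012,0.571,0,-0.99,-1, 0.021,-0.139,0.012,0.571,0,-0.99,-1]'
python3 - <<'E'
from h import *
st=observe();p0=st["ee_pos"];r0=R.from_euler("xyz",st["eef_rot"],degrees=True);print(st["q"])
d=cams.get_image("top"); f=d["frame"]
cv2.imwrite("pics/t4.png",cv2.resize(f[170:290,220:400],None,fx=4,fy=4)[:,:,::-1])
q,r=pantcp(BO+z(BY).apply([0,-35,135]),BY+90); print("line",rel(q,r))
# tip about the lip, world-fixed lip, from q
for t in (20,40,60,70): print(t,pantcp(BO+z(BY).apply([0,-35,135]),BY+90,t)[0],*rel(*pantcp(BO+z(BY).apply([0,-35,135]),BY+90,t),q,r).round(3),-1,sep=",")
E
```

```text
clock: 6.25
ee_pos: [446.0, -153.6, 186.5]
eef_rot: [180.0, -30.0, 81.3]
force: [-0.6, 0.3, -2.1]
gripper_width: 0.241
grip_force: 97.9
[-34.74580487   4.33533592  -0.26406493  99.58716748  26.68842148
  60.57190846]
line [ 0.151  -0.0009  0.1392  0.0011  0.0005 -0.0006]
20,[471.98615595  19.92870936 206.21234164],0.051,-0.0,-0.051,0.0,-0.333,0.0,-1
40,[477.04043934  52.95859923 253.28990657],0.117,-0.0,-0.081,0.0,-0.667,-0.0,-1
60,[484.22543454  99.9127531  286.09996299],0.189,0.0,-0.087,-0.0,-1.0,0.0,-1
70,[488.3534726  126.88960264 295.8360088 ],0.224,-0.0,-0.08,-0.0,-1.167,0.0,-1
```

View pics/t4.png

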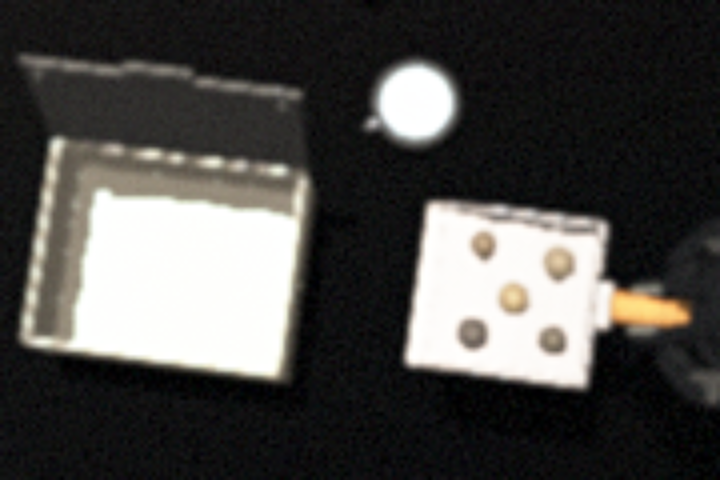

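```bash
python3 -m creep '[0.006,0,0.006,0,0,0,-1, 0.018,0,0.017,0,0,0,-1, 0.036,0,0.033,0,0,0,-1, 0.056,0,0.052,0,0,0,-1, 0.076,0,0.07,0,0,0,-1, 0.096,-0.001,0.089,0,0,0,-1, 0.114,-0.001,0.105,0,0,0,-1, 0.13,-0.001,0.12,0,0,0,-1, 0.142,-0.001,0.131,0,0,0,-1, 0.149,-0.001,0.137,0,0,0,-1, 0.151,-0.001,0.139,0,0,0,-1, 0.151,-0.001,0.139,0,0,0,-1, 0.151,-0.001,0.139,0,0,0,-1]'
python3 - <<'E'
from h import *
st=observe();p0=st["ee_pos"];r0=R.from_euler("xyz",st["eef_rot"],degrees=True);print(st["q"])
d=cams.get_image("top"); s=cams.get_image("scene")
a=cv2.resize(d["frame"][170:290,220:370],None,fx=3,fy=4); b=cv2.resize(s["frame"][90:240,220:390],None,fx=2,fy=3.2)
cv2.imwrite("pics/t5.png",np.hstack([a,b])[:,:,::-1])
L=BO+z(BY).apply([0,-35,135])
for t in (3,8,13,18,23,28,33,38,43,48,53,58,60): print(*rel(*pantcp(L,BY+90,t),p0,r0).round(3),-1,sep=",",end=", ")
E
```

```text
clock: 7.92
ee_pos: [469.3, 4.4, 151.1]
eef_rot: [179.9, -30.0, 81.3]
force: [0.4, 0.4, -2.2]
gripper_width: 0.24
grip_force: 97.8
[-16.93565436  -5.38610678 -13.37687199  86.64114758  29.63766369
  80.57662617]
0.007,0.0,-0.008,0.001,-0.049,-0.0,-1, 0.018,0.0,-0.022,0.001,-0.133,-0.0,-1, 0.032,0.0,-0.034,0.001,-0.216,-0.0,-1, 0.046,0.0,-0.046,0.001,-0.299,-0.0,-1, 0.06,0.0,-0.056,0.001,-0.383,-0.0,-1, 0.076,0.0,-0.065,0.001,-0.466,-0.001,-1, 0.093,0.0,-0.072,0.001,-0.549,-0.001,-1, 0.11,0.0,-0.078,0.001,-0.633,-0.001,-1, 0.128,0.0,-0.082,0.001,-0.716,-0.001,-1, 0.146,0.0,-0.085,0.001,-0.799,-0.001,-1, 0.164,0.0,-0.087,0.001,-0.883,-0.001,-1, 0.182,0.0,-0.086,0.001,-0.966,-0.001,-1, 0.189,0.0,-0.086,0.001,-0.999,-0.001,-1,
```

View pics/t5.png

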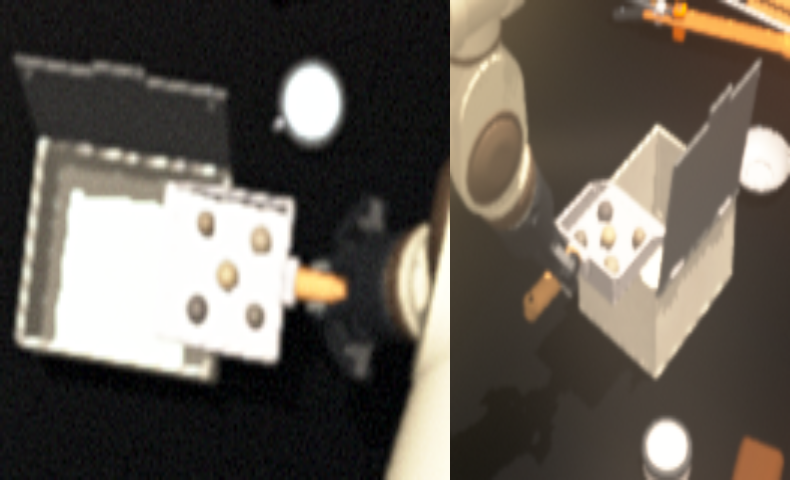

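```bash
python3 -m creep '[0.007,0,-0.008,0,-0.05,0,-1, 0.018,0,-0.022,0,-0.133,0,-1, 0.032,0,-0.034,0,-0.217,0,-1, 0.046,0,-0.046,0,-0.3,0,-1, 0.06,0,-0.056,0,-0.383,0,-1, 0.076,0,-0.065,0,-0.467,0,-1, 0.093,0,-0.072,0,-0.55,0,-1, 0.11,0,-0.078,0,-0.633,0,-1, 0.128,0,-0.082,0,-0.717,0,-1, 0.146,0,-0.085,0,-0.8,0,-1, 0.164,0,-0.087,0,-0.883,0,-1, 0.182,0,-0.086,0,-0.967,0,-1, 0.189,0,-0.086,0,-1,0,-1, 0.189,0,-0.086,0,-1,0,-1, 0.189,0,-0.086,0,-1,0,-1, 0.189,0,-0.086,0,-1,0,-1]'
python3 - <<'E'
from h import *
st=observe();p0=st["ee_pos"];r0=R.from_euler("xyz",st["eef_rot"],degrees=True);print(st["q"])
d=cams.get_image("top"); s=cams.get_image("scene")
a=cv2.resize(d["frame"][170:290,220:370],None,fx=3,fy=4); b=cv2.resize(s["frame"][90:240,220:390],None,fx=2,fy=3.2)
cv2.imwrite("pics/t6.png",np.hstack([a,b])[:,:,::-1])
L=BO+z(BY).apply([0,-35,135])
for t in (65,70): print(*rel(*pantcp(L,BY+90,t),p0,r0).round(3),-1,sep=",",end=", ")
E
```

```text
clock: 10.02
ee_pos: [483.6, 99.5, 286.7]
eef_rot: [179.9, 30.0, 81.1]
force: [-0.9, -0.2, -1.6]
gripper_width: 0.241
grip_force: 98.0
[ 25.44277712  12.85401867  20.11641948 115.15372173 -24.43662521
 128.17146487]
0.012,0.001,-0.014,0.001,-0.084,-0.002,-1, 0.024,0.001,-0.027,0.0,-0.167,-0.002,-1,
```

View pics/t6.png

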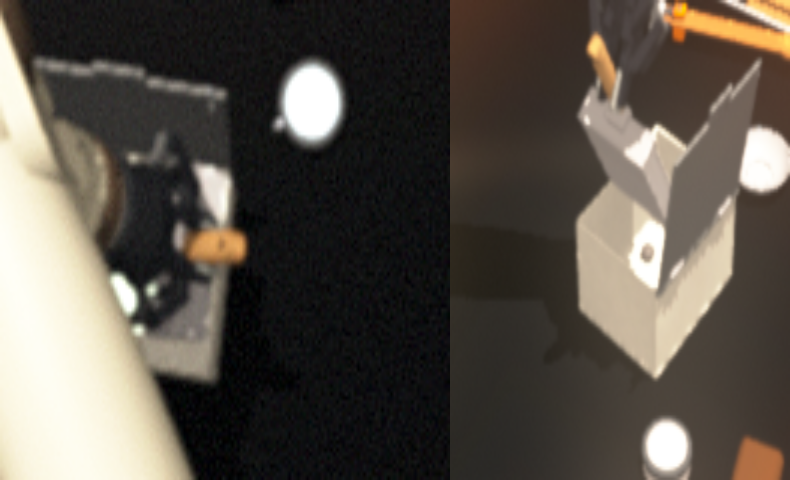

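```bash
python3 -m creep '[0.012,0.001,-0.014,0,-0.083,0,-1, 0.024,0.001,-0.027,0,-0.167,0,-1, 0.024,0.001,-0.027,0,-0.167,0,-1, 0.024,0.001,-0.027,0,-0.167,0,-1, 0.024,0.001,-0.027,0,-0.167,0,-1]'
python3 - <<'E'
from h import *
st=observe();p0=st["ee_pos"];r0=R.from_euler("xyz",st["eef_rot"],degrees=True)
L=BO+z(BY).apply([0,-35,135])
for t in (66,60,54,48,42,36,30,24,18,12,10): print(*rel(*pantcp(L+[0,0,30*(70-t)/60],BY+90,t),p0,r0).round(3),-1,sep=",",end=", ")
E
```

```text
clock: 10.75
ee_pos: [488.6, 126.5, 296.2]
eef_rot: [179.8, 39.9, 81.1]
force: [-0.4, 0.5, -0.5]
gripper_width: 0.239
grip_force: 98.2
-0.009,-0.0,0.01,0.001,0.066,-0.002,-1, -0.022,-0.0,0.026,0.001,0.166,-0.002,-1, -0.032,-0.0,0.044,0.001,0.266,-0.002,-1, -0.041,-0.0,0.062,0.001,0.366,-0.002,-1, -0.047,-0.0,0.08,0.001,0.466,-0.002,-1, -0.052,-0.0,0.099,0.002,0.566,-0.002,-1, -0.053,-0.0,0.118,0.002,0.666,-0.002,-1, -0.053,-0.0,0.137,0.002,0.766,-0.002,-1, -0.05,-0.0,0.155,0.002,0.866,-0.002,-1, -0.045,-0.0,0.172,0.002,0.966,-0.002,-1, -0.043,-0.0,0.178,0.002,0.999,-0.002,-1,
```

```bash
python3 -m creep '[-0.009,0,0.01,0,0.066,0,-1, -0.022,0,0.026,0,0.166,0,-1, -0.032,0,0.044,0,0.266,0,-1, -0.041,0,0.062,0,0.366,0,-1, -0.047,0,0.08,0,0.466,0,-1, -0.052,0,0.099,0,0.566,0,-1, -0.053,0,0.118,0,0.666,0,-1, -0.053,0,0.137,0,0.766,0,-1, -0.05,0,0.155,0,0.866,0,-1, -0.045,0,0.172,0,0.966,0,-1, -0.043,0,0.178,0,1,0,-1, -0.043,0,0.178,0,1,0,-1]'
python3 - <<'E'
from h import *
st=observe();p0=st["ee_pos"];r0=R.from_euler("xyz",st["eef_rot"],degrees=True)
d=cams.get_image("top"); f=d["frame"]
# tray corner projection -> count dark/coloured blobs on the white floor
def blobs(P):
    poly=proj(d,P).astype(np.int32); m=np.zeros(f.shape[:2],np.uint8); cv2.fillConvexPoly(m,poly,255)
    g=cv2.cvtColor(f,cv2.COLOR_RGB2GRAY); k=cv2.inRange(g,0,200)&m
    n,_,s,c=cv2.connectedComponentsWithStats(k); return poly.tolist(),[(a[4],np.round(b,1).tolist()) for a,b in zip(s[1:],c[1:]) if a[4]>4]
L=BO+z(BY).apply([0,-35,165]); rp=z(BY+90)*R.from_euler("y",10,degrees=True)
print("pan",blobs([L+rp.apply(v) for v in ([-6,48,0],[-6,-48,0],[-118,-48,0],[-118,48,0])]))
print("bin part",blobs([BO+z(BY).apply(v) for v in ([-66,-10,6],[66,-10,6],[66,90,6],[-66,90,6])]))
q,r=pantcp(L-[0,0,0]+z(BY).apply([0,-160,30]),BY+90); print(*rel(q,r),sep=",")
E
```

```text
clock: 12.25
ee_pos: [470.6, 9.9, 208.6]
eef_rot: [179.9, -19.9, 81.2]
force: [-0.2, -0.8, -0.8]
gripper_width: 0.245
grip_force: 98.2
pan ([[270, 250], [275, 218], [311, 222], [306, 254]], [])
bin part ([[265, 257], [271, 218], [242, 214], [235, 253]], [(np.int32(184), [246.9, 226.3]), (np.int32(16), [256.4, 227.6]), (np.int32(15), [246.5, 236.7]), (np.int32(32), [254.2, 248.7])])
-0.1942,-0.0002,-0.0722,0.002,0.169,-0.0002
```

```bash
python3 -m creep '[-0.02,0,-0.007,0,0.02,0,-1, -0.06,0,-0.022,0,0.05,0,-1, -0.1,0,-0.037,0,0.09,0,-1, -0.14,0,-0.052,0,0.12,0,-1, -0.175,0,-0.065,0,0.15,0,-1, -0.194,0,-0.072,0,0.169,0,-1, -0.194,0,-0.072,0,0.169,0,-1]'
python3 - <<'E'
from h import *
st=observe();p0=st["ee_pos"];r0=R.from_euler("xyz",st["eef_rot"],degrees=True);print(p0,st["eef_rot"])
d=cams.get_image("top"); f=d["frame"]; g=cv2.cvtColor(f,cv2.COLOR_RGB2GRAY)
m=np.zeros_like(g); cv2.fillConvexPoly(m,proj(d,[BO+z(BY).apply(v) for v in ([-74,-94,6],[74,-94,6],[74,94,6],[-74,94,6])]).astype(np.int32),255)
k=cv2.inRange(g,0,185)&m; n,_,s,c=cv2.connectedComponentsWithStats(k)
print([(int(a[4]),*[int(v) for v in a[:4]],np.round(onplane(d,[b],12)[0][:2]-BO[:2]).tolist()) for a,b in zip(s[1:],c[1:]) if a[4]>4])
q,r=pantcp(PO+z(PY).apply([65,0,2]),PY); q[:]=[451,-266.6,p0[2]]; print(*rel(q,r),sep=",")
E
```

```text
clock: 13.18
ee_pos: [446.2, -153.5, 209.7]
eef_rot: [180.0, -30.0, 81.3]
force: [-0.8, 0.3, -0.8]
gripper_width: 0.241
grip_force: 98.2
[ 446.21474923 -153.53731703  209.71147347] [179.96585458 -30.01770945  81.27444059]
[(394, 234, 212, 59, 43, [48.0, 29.0]), (26, 293, 219, 4, 26, [18.0, -96.0]), (15, 254, 225, 5, 5, [33.0, 30.0]), (11, 245, 235, 4, 4, [3.0, 61.0]), (32, 251, 246, 7, 6, [-37.0, 37.0]), (20, 289, 246, 4, 18, [-58.0, -85.0])]
-0.1211,0.0274,-0.0696,-0.5711,-0.0008,0.9903
```

```bash
python3 -m creep '[-0.006,0.001,-0.003,-0.03,0,0.05,-1, -0.018,0.004,-0.01,-0.085,0,0.149,-1, -0.036,0.008,-0.021,-0.17,0,0.297,-1, -0.054,0.012,-0.031,-0.257,0,0.446,-1, -0.073,0.016,-0.042,-0.343,0,0.594,-1, -0.091,0.02,-0.052,-0.428,0,0.743,-1, -0.109,0.025,-0.063,-0.514,0,0.891,-1, -0.118,0.027,-0.068,-0.557,0,0.966,-1, -0.121,0.027,-0.07,-0.571,0,0.99,-1, -0.121,0.027,-0.07,-0.571,0,0.99,-1, -0.121,0.027,-0.07,-0.571,0,0.99,-1]'
python3 - <<'E'
from h import *
st=observe();p0=st["ee_pos"];r0=R.from_euler("xyz",st["eef_rot"],degrees=True);print(p0,st["eef_rot"])
q=np.array([451,-266.6,17.6]); print(*rel(q,toolrot(PY,-30)),sep=",")
d=cams.get_image("top"); f=d["frame"]; hsv=cv2.cvtColor(f,cv2.COLOR_RGB2HSV); g=cv2.cvtColor(f,cv2.COLOR_RGB2GRAY)
print(g[210:260:1,228:296:2].tolist().__len__())
for r in range(210,262,2): print(" ".join("%3d"%v for v in g[r,230:296:2]))
# pan floor
L=q+[0,0,p0[2]-17.6]; c=p0-toolrot(PY,-30).apply([0,0,19])-z(PY).apply([GX,0,34])
m=np.zeros_like(g); cv2.fillConvexPoly(m,proj(d,[c+z(PY).apply(v) for v in ([62,52,3],[62,-52,3],[-55,-52,3],[-55,52,3])]).astype(np.int32),255)
print("dark px on pan",int((cv2.inRange(g,0,190)&m>0).sum()),int((m>0).sum()))
E
```

```text
clock: 14.6
ee_pos: [450.4, -266.3, 209.6]
eef_rot: [-179.9, -30.1, 12.8]
force: [0.7, 0.4, -1.7]
gripper_width: 0.24
grip_force: 98.3
[ 450.39583459 -266.32726336  209.58115609] [-179.89065702  -30.0574581    12.75042022]
-0.1196,0.0009,0.208,-0.0022,-0.001,0.0007
50
 28 168 152  98 105 103  92 108 111 107  99 102 107 120 127 118 162 196 125 136 195 250 242 141 153 174  99  94  84  72  66  52  49
 34 221 151  97 105  77  71  88 128 130 126 120 112 110 118 109 101 101 100 102 113 124 124 123 163 173 122 158 188 243 249 112 100
 43 220 145 101  96  61  61  64 129 153 153 152 149 149 154 148 130 130 123 114 110 107 122 105 103 103 101 109 114 131 134 117 151
 88 190 115 101 106 104  80  97 145 156 156 154 153 149 150 149 152 147 152 152 144 150 150 136 133 128 132 118 112 108 107 104 189
138 219 104 101 119 151 148 254 255 184 158 155 161 153 159 156 154 151 148 150 153 153 152 153 157 147 155 152 149 148 144 145 231
147 220 101 104 156 160 159 255 255 255 255 255 255 255 255 255 255 236 231 231 231 189 155 157 147 151 149 148 150 152 159 160 249
172 167 104 104 136 141 202 255 255 255
[... 1923 characters left out ...]
5 255 255 144  45
 94  97 140 153 210 255 255 255 255 255 255 252 223 241 255 255 255 254 254 255 255 255 255 255 255 255 255 255 255 255 252 122  36
217 196 179 160 233 255 255 255 255 255 255 255 255 255 255 255 255 255 255 255 255 255 255 255 255 255 255 255 255 255 247 100  23
203 204 208 238 255 255 255 255 255 255 255 255 255 255 255 255 255 255 255 255 255 255 255 255 255 255 255 255 255 255 245  87  21
 27  52  54  70  82 110 154 198 219 231 245 255 255 255 255 255 255 255 255 255 255 255 255 255 255 255 255 255 255 255 228  76   4
 22  14   0   0   1   6  10  12  32  38  59  73  95 136 185 220 228 240 254 255 255 255 255 255 255 255 255 255 255 255 184  64  11
dark px on pan 13 1469
```

```bash
python3 -m creep '[-0.015,0,0.026,0,0,0,-1, -0.04,0,0.07,0,0,0,-1, -0.065,0,0.113,0,0,0,-1, -0.09,0,0.156,0,0,0,-1, -0.104,0,0.18,0,0,0,-1, -0.111,0,0.193,-0.002,0,0,-1, -0.116,0.001,0.201,-0.002,0,0,-1, -0.119,0.001,0.206,-0.002,0,0,-1, -0.1195,0.001,0.2075,-0.002,0,0,-1, -0.1195,0.001,0.2075,-0.002,0,0,-1]'
```

```text
clock: 15.9
ee_pos: [451.0, -267.4, 18.6]
eef_rot: [179.9, -30.1, 12.7]
force: [-0.8, -0.2, -1.5]
gripper_width: 0.238
grip_force: 98.2
```

```bash
python3 -m creep '[-0.0005,0,0.0009,0,0,0,-1, -0.0008,0,0.0014,0,0,0,-1, -0.0008,0,0.0014,0,0,0,-0.4, -0.0008,0,0.0014,0,0,0,0, -0.0008,0,0.0014,0,0,0,0.5, -0.0008,0,0.0014,0,0,0,1, -0.0008,0,0.0014,0,0,0,1, -0.0008,0,0.0014,0,0,0,1, -0.0008,0,0.0014,0,0,0,1]'
python3 - <<'E'
from h import *
st=observe();p0=st["ee_pos"];r0=R.from_euler("xyz",st["eef_rot"],degrees=True)
up=p0-r0.apply([0,0,180]); print("retreat",*rel(up,r0),up)
# behind lid, tool down, tool y along bin y (fingers closed): tool yaw = BY
r=toolrot(BY,0); b=BO+z(BY).apply([150,0,235]); print(b,np.hypot(*b[:2]))
way=BO+z(BY).apply([0,-260,390]); way[2]=380
print("way",way,*rel(way,r,up,r0)); 
w2=b.copy(); w2[2]=380; print("w2",*rel(w2,r,way,r))
E
```

```text
clock: 17.02
ee_pos: [450.7, -267.2, 16.7]
eef_rot: [180.0, -30.1, 12.7]
force: [0.6, -0.8, -0.8]
gripper_width: 1.003
grip_force: 0.0
retreat 0.0 0.0 -0.225 0.0 0.0 0.0 [ 362.7294331  -286.84757505  172.51994253]
[648.27408302 180.31087696 235.        ] 672.8828271461881
way [460.67218674 -54.00841057 380.        ] 0.2885 -0.2571 -0.1327 -0.093 -0.4954 0.3476
w2 0.1875 -0.325 -0.0 0.0 0.0 0.0
```

```bash
python3 -m creep '[0,0,-0.03,0,0,0,1, 0,0,-0.08,0,0,0,1, 0,0,-0.14,0,0,0,1, 0,0,-0.19,0,0,0,0, 0,0,-0.225,0,0,0,-1, 0,0,-0.225,0,0,0,-1]'
python3 - <<'E'
from h import *
r=toolrot(BY,0); s=BO+z(BY).apply([150,-200,235]); b=BO+z(BY).apply([150,-20,235])
print(s,*rel(s,r)); print(*rel(b,r,s,r))
d=cams.get_image("top"); f=d["frame"]; g=cv2.cvtColor(f,cv2.COLOR_RGB2GRAY); roi=g[190:250,370:432]
c=max(cv2.findContours(cv2.inRange(roi,150,255),0,1)[0],key=cv2.contourArea); rc=cv2.minAreaRect(c); print(rc, onplane(d,[[rc[0][0]+370,rc[0][1]+190]],3))
E
```

```text
clock: 17.77
ee_pos: [362.7, -288.0, 174.6]
eef_rot: [179.8, -30.1, 12.7]
force: [0.8, -0.3, -0.6]
gripper_width: 0.378
grip_force: 0.0
[618.02191897 -17.3879004  235.        ] 0.3714 -0.2604 0.1272 -0.09 -0.4972 0.3471
-0.0 -0.225 -0.0 0.0 0.0 0.0
((32.32344436645508, 35.36943435668945), (50.72894287109375, 38.017818450927734), 74.35775756835938) [[ 533.62931016 -253.13661217    3.        ]]
```

```bash
python3 -m creep '[0.02,-0.014,0.007,-0.005,-0.03,0.02,-1, 0.07,-0.05,0.024,-0.017,-0.094,0.066,-1, 0.12,-0.084,0.041,-0.03,-0.16,0.11,-1, 0.17,-0.12,0.058,-0.04,-0.23,0.16,-1, 0.22,-0.154,0.075,-0.053,-0.295,0.206,-1, 0.27,-0.19,0.092,-0.065,-0.36,0.252,-1, 0.32,-0.224,0.11,-0.078,-0.43,0.3,-1, 0.355,-0.249,0.122,-0.086,-0.475,0.332,-1, 0.371,-0.26,0.127,-0.09,-0.497,0.347,-1, 0.371,-0.26,0.127,-0.09,-0.497,0.347,-1, 0.371,-0.26,0.127,-0.09,-0.497,0.347,-1]'
python3 - <<'E'
from h import *
r=toolrot(BY,0); b=BO+z(BY).apply([150,-20,235]); print(*rel(b,r),observe()["q"])
E
```

```text
clock: 19.2
ee_pos: [613.9, -49.5, 232.3]
eef_rot: [-178.4, 0.2, -5.3]
force: [-0.4, -0.2, -0.6]
gripper_width: 0.001
grip_force: 0.0
0.0147 -0.265 0.0039 -0.0262 0.0043 0.0567 [ -5.33884334  14.63954948  21.18931419  96.76349977   1.57701852
 179.95779969]
```

```bash
python3 -m creep '[0,0,0,0,0,0.15,-1, 0,0,0,0,0,0.3,-1, 0,0,0,0,0,0.45,-1, 0,0,0,0,0,0.6,-1, 0,0,0,0,0,0.75,-1, 0,0,0,0,0,0.75,-1]'
python3 - <<'E'
from h import *
print(observe()["q"])
E
```

```text
clock: 19.95
ee_pos: [556.1, -189.4, 233.7]
eef_rot: [-169.7, 2.6, -23.7]
force: [0.8, 0.5, 0.4]
gripper_width: 0.003
grip_force: 0.0
[-23.77512537  12.68562943  18.46690995  98.4078429   10.27788499
 179.95029299]
```

```bash
python3 - <<'E'
from h import *
r=toolrot(40,0); s=BO+z(BY).apply([150,-200,235]); s[2]=235
st=observe(); p=st["ee_pos"]; print(*rel(p+[0,0,0],toolrot(26,0)), st["q"])
E
python3 -m creep '[0,0,0,0,0,-0.1,-1, 0,0,0,0,0,-0.25,-1]'
```

```text
0.0 0.0 0.0 -0.1793 -0.0336 -0.8303 [-23.77512537  12.68562943  18.46690995  98.4078429   10.27788499
 179.95029299]
clock: 20.2
ee_pos: [556.3, -189.2, 233.9]
eef_rot: [-169.4, -0.2, -8.7]
force: [-1.1, 0.8, -0.9]
gripper_width: 0.0
grip_force: 0.0
```

Run:
```python
from h import *
r=toolrot(40,0); s=BO+z(BY).apply([150,-200,235])
print(*rel(s,r), *rel(BO+z(BY).apply([150,-20,235]),r,s,r),observe()["q"])
```

```text
0.0438 -0.2204 0.0398 -0.164 -0.0776 -0.8088 0.169 -0.1485 -0.0 0.0 0.0 0.0 [-23.73362544  12.67595274  18.47858809  98.40296908  10.24232232
 164.702652  ]
```

Rotate first, then shift, so that the last joint stays off its limit.

```bash
python3 -m creep '[0,0,0,-0.03,-0.015,-0.15,-1, 0,0,0,-0.06,-0.03,-0.3,-1, 0.005,-0.02,0.004,-0.09,-0.045,-0.45,-1, 0.014,-0.07,0.013,-0.12,-0.06,-0.6,-1, 0.024,-0.12,0.022,-0.15,-0.07,-0.74,-1, 0.034,-0.17,0.031,-0.164,-0.078,-0.809,-1, 0.041,-0.206,0.037,-0.164,-0.078,-0.809,-1, 0.044,-0.22,0.04,-0.164,-0.078,-0.809,-1, 0.044,-0.22,0.04,-0.164,-0.078,-0.809,-1]'
python3 - <<'E'
from h import *
r=toolrot(40,0); b=BO+z(BY).apply([150,-20,235])
print(*rel(b,r),observe()["q"]); print("push",*rel(BO+z(BY).apply([30,-20,235]),r,b,r))
E
```

```text
clock: 21.32
ee_pos: [619.3, -17.5, 234.6]
eef_rot: [-179.9, 0.1, 39.9]
force: [0.0, -1.0, 0.6]
gripper_width: 0.002
grip_force: 0.0
0.1676 -0.15 -0.0005 -0.0014 0.0012 -0.0021 [-1.62739504e+00  1.51289306e+01  2.20455471e+01  9.70262860e+01
  1.70419713e-02  1.38498704e+02]
push -0.099 -0.1127 -0.0 0.0 0.0 0.0
```

```bash
python3 -m creep '[0.02,-0.018,0,0,0,0,-1, 0.06,-0.054,0,0,0,0,-1, 0.1,-0.09,0,0,0,0,-1, 0.14,-0.125,0,0,0,0,-1, 0.16,-0.143,0,0,0,0,-1, 0.168,-0.15,0,0,0,0,-1, 0.168,-0.15,0,0,0,0,-1]'
python3 - <<'E'
from h import *
r=toolrot(40,0)
print(observe()["q"],"push",*rel(BO+z(BY).apply([30,-20,235]),r))
E
```

```text
clock: 22.2
ee_pos: [645.9, 160.3, 234.5]
eef_rot: [-179.9, 0.1, 39.8]
force: [-0.1, -0.1, -0.1]
gripper_width: -0.004
grip_force: 0.0
[1.39149526e+01 2.22805476e+01 3.10786675e+01 9.89207641e+01
 5.52223014e-02 1.54080041e+02] push -0.0998 -0.1132 -0.0003 -0.0017 0.0014 -0.0028
```

```bash
python3 -m creep '[-0.01,-0.0113,0,0,0,0,-1, -0.02,-0.0226,0,0,0,0,-1, -0.03,-0.034,0,0,0,0,-1, -0.04,-0.0453,0,0,0,0,-1, -0.05,-0.0566,0,0,0,0,-1, -0.06,-0.068,0,0,0,0,-1, -0.07,-0.079,0,0,0,0,-1, -0.08,-0.0906,0,0,0,0,-1, -0.09,-0.102,0,0,0,0,-1, -0.1,-0.1132,0,0,0,0,-1, -0.1,-0.1132,0,0,0,0,-1, -0.1,-0.1132,0,0,0,0,-1, -0.1,-0.1132,0,0,0,0,-1, -0.1,-0.1132,0,0,0,0,-1]'
python3 - <<'E'
from h import *
d=cams.get_image("scene"); g=cv2.cvtColor(d["frame"],cv2.COLOR_RGB2GRAY); t=cams.get_image("top"); gt=cv2.cvtColor(t["frame"],cv2.COLOR_RGB2GRAY)
for n,dd,gg in(("scene",d,g),("top",t,gt)):
  for zz,lab in((118,"lid-shut centre pts"),(8,"floor")):
    uv=proj(dd,[BO+z(BY).apply([x,y,zz]) for x in(-55,0,55) for y in(-70,-30,30,70)]); print(n,lab,[int(gg[int(v+.5),int(u+.5)]) for u,v in uv])
print("open-lid pts",[int(g[int(v+.5),int(u+.5)]) for u,v in proj(d,[BO+z(BY).apply([80+.18*h,y,116+h]) for h in(60,120) for y in(-80,0,80)])])
E
```

```text
clock: 23.95
ee_pos: [526.7, 178.9, 234.6]
eef_rot: [-179.9, 0.1, 39.8]
force: [-0.6, 0.0, 0.3]
gripper_width: 0.001
grip_force: 0.0
scene lid-shut centre pts [101, 170, 199, 199, 104, 105, 201, 201, 201, 201, 202, 202]
scene floor [179, 180, 105, 201, 183, 180, 223, 195, 184, 209, 205, 207]
top lid-shut centre pts [225, 248, 250, 226, 78, 229, 254, 247, 200, 190, 235, 247]
top floor [215, 245, 252, 245, 72, 223, 251, 250, 93, 160, 243, 247]
open-lid pts [201, 202, 252, 201, 64, 63]
```

```bash
python3 -m creep '[0,0,-0.03,0,0,0,-1, 0,0,-0.08,0,0,0,-1, -0.04,0.04,-0.1,0,0,0,-1, -0.08,0.08,-0.1,0,0,0,-1, -0.12,0.12,-0.1,0,0,0,-1, -0.17,0.15,-0.1,0,0,0,-1, -0.2,0.18,-0.1,0,0,0,-1, -0.2,0.18,-0.1,0,0,0,-1, -0.2,0.18,-0.1,0,0,0,-1]'
python3 - <<'E'
from h import *
t=cams.get_image("top"); g=cv2.cvtColor(t["frame"],cv2.COLOR_RGB2GRAY)
for r in range(180,270,4): print(r," ".join("%3d"%v for v in g[r,220:304:3]))
# outline of bright bin top
c=max(cv2.findContours(cv2.inRange(g[170:280,215:305],120,255),0,1)[0],key=cv2.contourArea); rc=cv2.boxPoints(cv2.minAreaRect(c))+[215,170]
print(np.round(onplane(t,rc,118)))
s=cams.get_image("scene"); gs=cv2.cvtColor(s["frame"],cv2.COLOR_RGB2GRAY)
for r in range(100,205,5): print(r," ".join("%3d"%v for v in gs[r,275:385:4]))
E
```

```text
clock: 25.18
ee_pos: [496.2, -33.9, 314.7]
eef_rot: [-179.9, 0.1, 39.8]
force: [-0.7, 0.3, 0.4]
gripper_width: -0.003
grip_force: 0.0
180  24  25  22  24  19  15  25  22  23  24  11  25  24  17  24  26  21  22  21  22  19  20  18  27  24  24  23  22
184  17  20  22  22  21  24  18  14  25  24  18  20  23  23  28  28  20  30  20  29  13  25  16  24  23  14  18  20
188  25  31  18  23  21  28  20   9  20  11  23  22  15  10  25  22  30  23  22  19  15  22  18  20  25  21  22  15
192  30  23  25  19  24  22  29  28  28  21  16  22  14  29  20  18  19  23  18  21  24  21  22  16  22  23  19  22
196  24  20  24  19  23  24  17  23  27  21  20  16  24  25  19  20  23  21  24  16  22  18  19  23  17  17  25  24
200  28  24  23  27  21  23  27  16  23  21  17  20  15  25  20  16  21  19  20  19  23  19  18  20  17  20  15  18
204  23  18  19  25  64 176 178 230 240 245 172  41  25  24  18  26  16  16  26  20   9  20  19  17  18  25  17  11
208  27  28  25  26 157 204 206 206 203 202 208 205 201 206 185 179 179 163 139 111 228 169 140  50  25  21  20  22
212  25   6  23  18 175 208 208 204 20
[... 3510 characters left out ...]
  57
175  51  51  84 178 177 181 180 180 179 176 174 201 201 192 251 172 195 203 204 208 210 211  61  60  59  58  58  55
180  50  51  65 176 177 179 180 182 179 181 179 178 200 143 176 207 205 204 206 210 177  61  60  59  58  57  56  55
185  52  43  56 174 175 179 178 182 181 182 179 179 184 177 206 206 207 205 232  72  61  60  60  58  57  56  55  53
190  53  53  47  46 121 176 180 180 182 182 181 180 205 212 207 205 208 157  63  62  62  61  60  58  57  56  54  53
195  53  54  55  57  52  51  97 179 182 183 183 182 204 207 207 208  76  63  63  62  61  60  59  57  57  55  54  54
200  54  54  56  56  58  59  55  53  84 189 184 182 201 206 208  64  64  63  63  62  61  60  58  58  57  54  54  53
```

Run:
```python
from h import *
for n,(y0,y1,x0,x1) in (("top",(190,280,370,432)),("scene",(248,310,185,290))):
    g=cv2.cvtColor(cams.get_image(n)["frame"],cv2.COLOR_RGB2GRAY)[y0:y1,x0:x1]; o=cv2.imread(f"pics/{n}0.png",0)[y0:y1,x0:x1]
    for i in (o,g):
        c=max(cv2.findContours(cv2.inRange(i,140,255),0,1)[0],key=cv2.contourArea); r=cv2.minAreaRect(c); print(n,np.round(r[0],1),np.round(r[1],1),round(r[2],1))
    print("changed px",int((cv2.absdiff(g,o)>60).sum()))
```

```text
top [35.8 46.7] [74.  37.8] 73.7
top [35.5 46.6] [73.8 38.2] 74.7
changed px 635
scene [48.9 25.7] [92.2 44. ] 15.7
scene [49.  25.3] [92.3 44.6] 16.8
changed px 166
```

The dustpan is back within about 1 mm and 1° of where it lay, the lid is shut, and the gripper is clear of everything.

```bash
python3 -c "
from bench import order
print(order.job_done())"
```

```text
the job is handed in; nothing more can be done
None
```

Handed in after about 25 s of robot time, with no verdict returned: from the images, all five pebbles are in the bin, the lid is shut, and the empty dustpan lies within about 1 mm and 1° of where it started; I did not re-measure the four bystanders, but no move went near them.

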